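# Push the steel lid through the gap into the metals bay

### The job

Push the round steel jar lid across the shelf and through the narrow gap between the can crusher's base and the clear plastic box, until it rests against the wooden stop at the back of the bay behind them. Only push it: it must stay flat on the shelf, never lifted or tipped, and the bottle, cup, can and bottle caps must be left where they are.

Things in the scene. Friction and masses are not known exactly. Their poses are not given: they have to be found in the camera images.
- lid: Loose round steel jar lid, flat on the shelf: a plain disc 90 mm in diameter, 18 mm high, about 80 g. Origin at the centre of its underside, z up. It starts on the robot's side of the gap, up to about 70 mm to one side of the gap's middle line.
- crusher: Upright can crusher, fixed; grey base block 40 mm high. Origin at shelf level, middle of the base's face at the gap; +x is the way through the gap, away from the robot. Base: x -40 to 40, y 0 to 200 mm; posts, ram and lever, 300 mm high, from y 120 mm outwards (lever to y 330). The gap is 96 mm wide (y 0 to -96, middle line y -48 mm) and 80 mm long (x -40 to 40).
- box: Clear plastic open box with a white rim, fixed, on the other side of the gap: 80 mm (x) by 120 mm (y), 45 mm high, walls 3 mm. Origin at the centre of its underside, axes parallel to the crusher's; its gap-side face is at y +60 mm.
- bay: Wooden U-shaped bay, fixed, behind the gap and open to it; rails 30 mm high, 18 mm thick. Origin at shelf level, middle of the stop's face that the lid comes to rest against; axes parallel to the crusher's; y = 0 is the gap's middle line. Inside width 124 mm; side rails from x -50 mm to 0. The gap spans x -180 to -100 mm. Lid against the stop: its centre at x -45 mm.
- bottle: Loose glass bottle, 64 mm in diameter, 180 mm high, standing to the right of the bay; origin at the centre of its underside. Leave alone.
- cup: Loose white yogurt cup, 72 mm across the rim, 75 mm high, standing to the right of the clear box; origin at the centre of its underside. Leave alone.
- can: Loose drinks can, 66 mm in diameter, 100 mm high, standing in front of the crusher, to the left; origin at the centre of its underside. Leave alone.
- cap0: Loose steel bottle cap, 30 mm in diameter, 8 mm high, lying in the clear box; origin at the centre of its underside. Leave alone.
- cap1: A second bottle cap like the first, also in the clear box. Leave alone.
Mind the look-alikes: they are no part of the job. There is more than one size of the lid; the job needs the smallest. There is more than one size of the bay; the job needs the larger.

How it is judged:
On the way:
1. the lid is inside the gap, flat on the shelf between the crusher's base and the clear box (x of lid in the frame of bay between -0.165 and -0.1 m and y of lid in the frame of bay between -0.008 and 0.008 m and height (world z) of lid below 0.006 m and angle between lid's own z axis and vertical below 0.1 rad), for 0.05 s.
At the end, for the whole second after the job is handed in: The lid lies flat and at rest inside the bay, having come through the gap, its edge against the wooden stop (within 6 mm) (x of lid in the frame of bay between -0.051 and -0.04 m and y of lid in the frame of bay between -0.062 and 0.062 m and linear speed of lid below 0.01 m/s and height (world z) of lid below 0.006 m and angle between lid's own z axis and vertical below 0.1 rad); the robot touches nothing.
It fails at once if the lid is lifted more than 8 mm or tipped more than about 14 degrees (height (world z) of lid above 0.008 m or angle between lid's own z axis and vertical above 0.25 rad).
It fails at once if the glass bottle is moved more than 15 mm or tipped (distance of bottle from where it was at the start of the episode above 0.015 m or angle between bottle's own z axis and vertical above 0.3 rad).
It fails at once if the yogurt cup is moved more than 15 mm or tipped (distance of cup from where it was at the start of the episode above 0.015 m or angle between cup's own z axis and vertical above 0.3 rad).
It fails at once if the drinks can is moved more than 15 mm or tipped (distance of can from where it was at the start of the episode above 0.015 m or angle between can's own z axis and vertical above 0.3 rad).
It fails at once if a bottle cap is moved more than 15 mm or tipped (distance of any of cap0, cap1 from where it was at the start of the episode above 0.015 m or angle between any of cap0, cap1's own z axis and vertical above 0.3 rad).
It also fails if it takes over 58 s, if anything falls off the work surface, if the arm or the gripper's body presses on something with over 40 N, if the wrist force passes 120 N, or if a joint passes its speed limit or range.

### The arm

A 6-joint arm with a two-finger parallel gripper is mounted at the origin on the work surface. World frame = base frame: x ahead of the robot, y to its left, z up, the work surface at z = 0. Lengths are in m, angles in rad, forces in N, time in s.
With the tool pointing down it reaches from about 0.3 to 0.875 m from the base axis. Payload 6.4 kg.
Tool frame: the origin (TCP) lies at the centre of the arm's flange, where the gripper is bolted on; the fingertips stand 173 mm ahead of it and the grasp point (between the pads) lies 155 mm ahead of it (ctrl.pinch_z is the distance from the TCP to the grasp point, in m); z points along the fingers, y is the direction in which the jaws open and shut (so a half turn about z gives the same grasp; the last joint's range is limited). The gripper opens to 85 mm and grips with 20 to 120 N. Pads are 22 mm wide; open, the fingers measure 114 mm over their backs; the gripper's body (76 mm by 85 mm) begins 54 mm behind the grasp point. The pads swing forward as they close: fully open they stand 13 mm farther back than shut.
Start: joints at [-1.392, 0.181, 1.607, -0, 1.354, -0.206], TCP at [0.216, -0.533, 0.405] pointing down, gripper open.
Joint ranges: [-2.99, 2.99], [-0.89, 2.07], [0.3, 2.58], [-1.14, 4.28], [0, 2.63], [-3.12, 3.12]. Speed limits (rad/s): [2.57, 2.57, 3.01, 3.14, 3.14, 3.14].

### API

Orientations are given as a unit quaternion [w, x, y, z].
In Python, from bench import ctrl gives the robot as it stands.
- The arm moves only by the tool drive_tool, never from a script. Its argument "commands" is a list that holds one entry, the list of rows, each a list of 7 numbers: the shift along the tool's x, y, z in units of 50 mm (1.0 is 50 mm), then the turn, a rotation vector about the tool's x, y, z in units of 8 degrees (1.0 is 8 degrees), then the closure in counts, from 0 (fully open) to 255 (shut). A call has 1 to 10 rows; each row shifts and turns the commanded pose from where the row before left it, along the tool's axes as they then stand; what a row does not reach is not made up. A row lasts 1/10 s, in which the tool goes at most 50 mm and 8.59 degrees, less where a joint would pass 70% of its speed; a pose out of reach is approached as far as the arm can. A call is refused whole if a number of a shift passes 1 or a number of a turn 1, either way. A call with a gripper value outside its range is refused whole. The fingers move at their own pace and stop on an object; the grip force is fixed at half the most. Time passes only in rows, so rows that do not move let the fingers close. It gives the time, the measured TCP pose, the force and the opening at its end, in the units of the state.
- ctrl.get_obs(): the state, without advancing time (a new reading comes with each control period).
- ctrl.camera(name): name is "scene" or "top" or "wrist"; returns a dict with "pixels" (480x640x3 uint8, red, green, blue), "depth" (480x640 float32, m along the optical axis (not along the pixel's ray), 0 where there is no reading), "intrinsics" (3x3 intrinsics, pixels), "R" (3x3) and "t" (3): a world point X has camera coordinates R X + t; the wrist camera has in their place "tool_from_camera" (4x4, takes a point from camera to tool coordinates, whose origin is the TCP and whose axes are the flange's). Camera axes: x right, y down, z forward; pixel columns grow to the right and rows downward; lengths in m; the calibration is good to about 2 mm. The wrist camera is an equidistant fisheye: a pixel r from the principal point sees the ray r / f radians off the axis. A picture is of the moment at which its call begins: read the wrist's pose just before it.
- ctrl.hand_in(): hands the job in, once; it reports no verdict.
The state is a dict: "time_s": time; "q": joint angles; "dq": joint speeds; "joint_efforts": joint torques, N m; "eef_pos": TCP position; "eef_rot": TCP orientation; "wrist_force": force on the tool from outside, world axes, zero at the start; "torque": the same for the moment, N m; "opening": opening from 0.0 (shut) to 1.0 (fully open).
Only numpy, scipy, OpenCV 4.12 (cv2) and the standard library are available. Lean on these libraries where they do the work, as an engineer would, in place of code of your own. Each camera call takes 0.05 s, during which the arm holds its last target. There are 200 camera calls.

## Working session

There is one attempt and no reset: what is moved stays moved. The work goes in short steps, Python scripts to look and compute and a tool call to move; the robot and the scene stay as the last step left them, time stands still between calls to the robot, and variables do not carry over. Pictures are saved under pics/ and viewed, about 8 in all and at most 12, crops included, and the job is handed in when it is done.

Besides the shell and the picture viewer there is one more tool, called after ">>>" as name(argument=value, ...) on one line, values as JSON. drive_tool: Moves the arm, as the interface text tells. Its arguments: {"type":"object","properties":{"commands":{"type":"array","items":{"type":"array","items":{"type":"array","items":{"type":"number"}}}}},"required":["commands"]}

```bash
mkdir -p pics; ls; python3 - <<'E'
from bench import ctrl
import cv2, numpy as np
o=ctrl.get_obs(); print(o)
for n in("top","scene"):
    c=ctrl.camera(n); np.savez(n+".npz",**{k:np.array(v) for k,v in c.items()})
    cv2.imwrite(f"pics/{n}0.png",c["pixels"][:,:,::-1]); print(n,c["intrinsics"],c["R"],c["t"])
E
```

```text
pics
{'time_s': 0.0, 'q': array([-1.39232893e+00,  1.81542506e-01,  1.60800152e+00,  2.52247183e-05,
        1.35378056e+00, -2.06288248e-01]), 'dq': array([ 5.76128890e-05, -8.61251946e-04,  1.01401529e-03, -6.58331473e-04,
        2.47771978e-03, -9.78782667e-04]), 'joint_efforts': array([ 9.45533357e-04, -4.44865572e+01, -3.51335800e+01, -4.82006055e-05,
        9.20016901e-03, -2.28892532e-05]), 'eef_pos': array([ 0.21579706, -0.53270131,  0.40378619]), 'eef_rot': array([-8.65713193e-04,  9.81552539e-01,  1.91190644e-01,  2.43585775e-05]), 'wrist_force': array([-0.28842487,  0.27789989,  0.2772601 ]), 'torque': array([ 0.00129415,  0.03674013, -0.01597464]), 'opening': 0.9997430696075519}
top [[470.63795337   0.         316.33874729]
 [  0.         470.63795337 240.29585719]
 [  0.           0.           1.        ]] [[-0.01320784 -0.99985344 -0.01089231]
 [-0.98507672  0.01488064 -0.17147136]
 [ 0.17160832  0.008465   -0.98512889]] [0.05055374 0.52649191 0.8400696 ]
scene [[520.14614609   0.         313.27974709]
 [  0.         520.14614609 235.78313369]
 [  0.           0.           1.        ]] [[ 0.87786931  0.47876619 -0.011332  ]
 [ 0.38989605 -0.72825585 -0.56358183]
 [-0.27807652  0.49033289 -0.82598251]] [-0.4889437  -0.17422024  1.04706571]
```

View pics/top0.png

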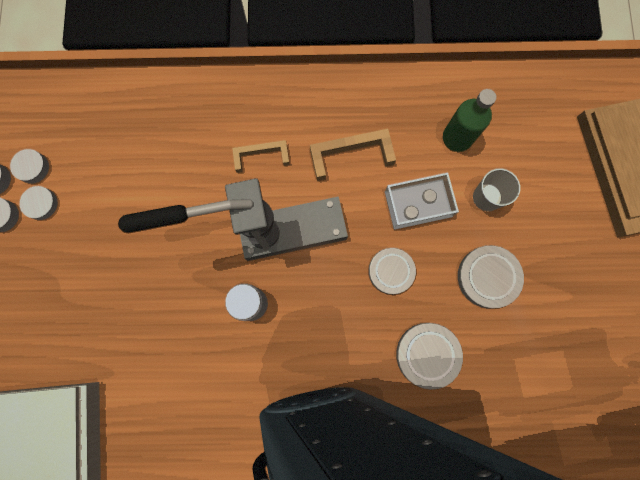

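View pics/scene0.png

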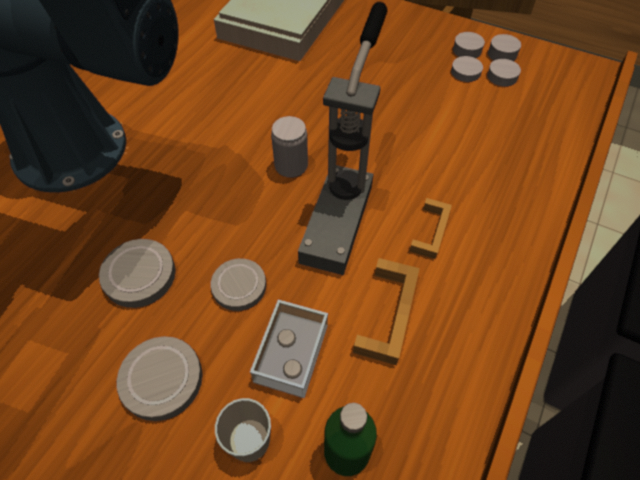

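The top view shows three lid candidates: (393,271), the smallest, then (491,277) and (430,355). There are two bay candidates: (353,152), the larger, and (260,154). I choose the lid at (393,271) and the bay at (353,152). The gap lies between the crusher end at about (345,220) and the box's left face at about (390,208).

```bash
cat > h.py <<'E'
import numpy as np, cv2
def ray(c,px,z):
    px=np.atleast_2d(px).astype(float); K=c["intrinsics"];R=c["R"];t=c["t"]
    d=np.c_[px,np.ones(len(px))]@np.linalg.inv(K).T@R; o=-R.T@t
    return o+d*((z-o[2])/d[:,2])[:,None]
def world(c):
    v,u=np.mgrid[:480,:640]; D=c["depth"]; K=c["intrinsics"]
    P=np.stack([(u-K[0,2])/K[0,0]*D,(v-K[1,2])/K[1,1]*D,D],-1)
    return (P-c["t"])@c["R"]
E
python3 - <<'E'
from h import *
c=dict(np.load("top.npz")); W=world(c); Z=W[:,:,2]; ok=c["depth"]>0
print("table z",np.median(Z[300:340,300:380]), "lid",np.median(Z[262:280,385:400]))
def blobs(lo,hi,z,name,roi,amin=60):
    m=((Z>lo)&(Z<hi)&ok).astype(np.uint8); mm=np.zeros_like(m); x0,x1,y0,y1=roi; mm[y0:y1,x0:x1]=m[y0:y1,x0:x1]
    for k in cv2.findContours(mm,cv2.RETR_EXTERNAL,cv2.CHAIN_APPROX_NONE)[0]:
        if cv2.contourArea(k)<amin: continue
        p=ray(c,k[:,0],z)[:,:2]; r=cv2.minAreaRect((p*1000).astype(np.float32)); e=cv2.minEnclosingCircle((p*1000).astype(np.float32))
        print(name,k[:,0].mean(0).round(),"medz",np.median(Z[k[:,0,1],k[:,0,0]]).round(4),"rect",np.round(r[0],1),np.round(r[1],1),round(r[2],1),"circ",np.round(e[0],1),round(e[1],1))
        print("   corners",cv2.boxPoints(r).round(1).tolist())
blobs(.010,.026,.018,"lid",(360,530,240,395))
blobs(.018,.04,.030,"bay",(225,410,110,190))
blobs(.03,.048,.040,"crusher",(265,360,190,265))
blobs(.03,.06,.045,"box",(375,465,165,235))
blobs(.06,.15,.1,"can",(215,280,270,330))
im=c["pixels"][115:300,290:470,::-1]; cv2.imwrite("pics/crop1.png",cv2.resize(im,None,fx=3.2,fy=3.2,interpolation=cv2.INTER_CUBIC))
E
```

```text
table z -0.0006977787331843262 lid 0.01816432502258206
lid [430. 355.] medz 0.0219 rect [ 311.7 -164.4] [120.7 119.2] 43.3 circ [ 312.  -164.1] 61.1
   corners [[226.89999389648438, -162.39999389648438], [308.6000061035156, -249.10000610351562], [396.5, -166.39999389648438], [314.79998779296875, -79.5999984741211]]
lid [392. 271.] medz 0.0167 rect [ 470.5 -101. ] [88.1 88.7] 88.1 circ [ 471.  -101.2] 45.0
   corners [[424.79998779296875, -143.60000610351562], [513.4000244140625, -146.39999389648438], [516.2999877929688, -58.29999923706055], [427.6000061035156, -55.5]]
lid [491. 277.] medz 0.0215 rect [ 457.1 -289.2] [119.3 122.9] 5.8 circ [ 456.  -289.3] 62.0
   corners [[391.6000061035156, -234.10000610351562], [403.8999938964844, -356.3999938964844], [522.5999755859375, -344.3999938964844], [510.29998779296875, -222.10000610351562]]
bay [261. 151.] medz 0.0198 rect [704.  152.3] [ 45.9 107.3] 7.7 circ [705.3 152.8] 57.3
   corners [[674.0, 202.39999389648438], [688.4000244140625, 96.0], [733.9000244140625, 102.19999694824219], [719.5, 208.5]]
bay [351. 149.] medz 0.0276 rect [704. 
[... 258 characters left out ...]
8 159.6] 11.3 circ [557.7  70.4] 88.6
   corners [[502.29998779296875, 140.1999969482422], [533.5999755859375, -16.299999237060547], [613.9000244140625, -0.30000001192092896], [582.5, 156.1999969482422]]
box [422. 199.] medz 0.0418 rect [ 604.2 -159.8] [ 82.5 122.5] 11.3 circ [ 603.7 -159. ] 72.5
   corners [[551.7999877929688, -107.9000015258789], [575.7999877929688, -228.0], [656.7000122070312, -211.8000030517578], [632.5999755859375, -91.69999694824219]]
can [244. 302.] medz 0.0878 rect [411.5 169. ] [65.9 61.8] 89.2 circ [410.6 168.3] 33.7
   corners [[380.20001220703125, 136.39999389648438], [442.0, 135.60000610351562], [442.8999938964844, 201.5], [381.1000061035156, 202.3000030517578]]
```

View pics/crop1.png

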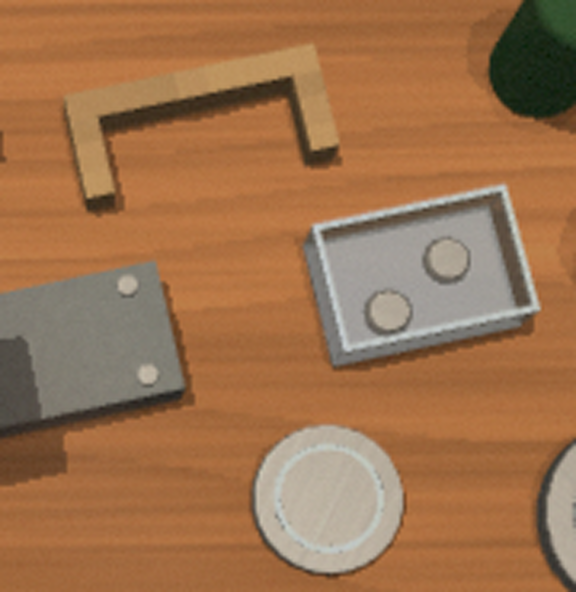

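The sizes match: lid 89 mm, bay outer width 160 mm, crusher 82 mm, box 82×122 mm. All share a yaw of 11.3°. Along the gap axis u and leftward v, in mm:

| Thing | u | v |
|---|---|---|
| Lid centre | 442 | -191 |
| Gap middle | 521 to 601 | -167 |
| Bay target | 655 | -167 |

My plan is to nudge the lid left by 24 mm with the closed fingers, then push it straight through with the fingers half open.

>>> drive_tool(commands=[[[0,0,0,0,0,0.67,255],[0,0,0,0,0,0.67,255],[0.67,-0.6,0,0,0,0,255],[0.67,-0.6,0,0,0,0,255],[0.67,-0.6,0,0,0,0,255],[0.67,-0.6,0,0,0,0,255],[0.67,-0.6,0,0,0,0,255],[0.67,-0.6,0,0,0,0,255],[0.67,-0.6,0,0,0,0,255],[0.67,-0.6,0,0,0,0,255]]])

```text
time_s: 1.1
eef_pos: [0.4322, -0.2432, 0.4045]
eef_rot: [-0.0, 0.995, 0.099, -0.0]
wrist_force: [1.5, 0.3, 0.5]
opening: -0.002
```

```bash
cat > st.py <<'E'
from bench import ctrl; import numpy as np
def st():
    o=ctrl.get_obs(); a=np.radians(11.3); p=o["eef_pos"]*1000; w,x,y,z=o["eef_rot"]
    print("t",round(o["time_s"],2),"u",round(p[0]*np.cos(a)+p[1]*np.sin(a),1),"v",round(-p[0]*np.sin(a)+p[1]*np.cos(a),1),"z",round(p[2],1),"yaw",round(np.degrees(2*np.arctan2(y,x)),2),"tilt",w.round(4),z.round(4),"F",o["wrist_force"].round(1),"op",round(o["opening"],3))
    return o
if __name__=="__main__": st()
E
python3 st.py
```

```text
t 1.1 u 376.1 v -323.2 z 404.5 yaw 11.32 tilt -0.0001 -0.0001 F [1.5 0.3 0.5] op -0.002
```

>>> drive_tool(commands=[[[0.66,-0.6,0,0,0,0,255],[0.66,-0.6,0,0,0,0,255],[0,0,0.9,0,0,0,255],[0,0,0.9,0,0,0,255],[0,0,0.9,0,0,0,255],[0,0,0.9,0,0,0,255],[0,0,0.6,0,0,0,255],[0,0,0,0,0,0,255]]])

```text
time_s: 1.9
eef_pos: [0.482, -0.1717, 0.1901]
eef_rot: [-0.003, 0.995, 0.099, -0.004]
wrist_force: [-0.9, -0.2, -0.9]
opening: 0.004
```

```bash
python3 - <<'E'
from st import *; import cv2
st(); c=ctrl.camera("scene"); cv2.imwrite("pics/s1.png",c["pixels"][:,:,::-1])
E
```

```text
t 1.9 u 439.0 v -262.8 z 190.1 yaw 11.32 tilt -0.0032 -0.004 F [-0.9 -0.2 -0.9] op 0.004
```

View pics/s1.png

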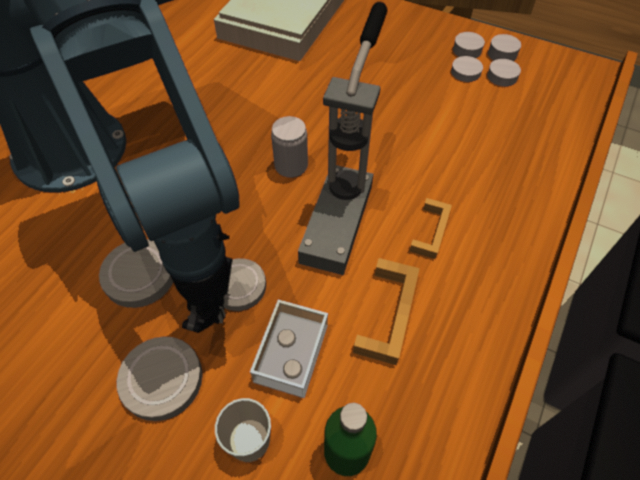

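The scene view shows the closed fingers at (205,315), between the small lid (240,285) and the large lid (160,378), clear of both. I'll lower them and nudge left.

>>> drive_tool(commands=[[[0.06,0,0.11,0,0,0,255],[0,0,0.11,0,0,0,255],[0,-0.1,0,0,0,0,255],[0,-0.1,0,0,0,0,255],[0,-0.1,0,0,0,0,255],[0,-0.1,0,0,0,0,255],[0,-0.1,0,0,0,0,255],[0,-0.1,0,0,0,0,255],[0,0,0,0,0,0,255]]])

```text
time_s: 2.85
eef_pos: [0.4814, -0.1426, 0.1838]
eef_rot: [-0.0, 0.995, 0.099, 0.0]
wrist_force: [-0.3, 0.4, 0.2]
opening: 0.001
```

```bash
python3 - <<'E'
from st import *; import cv2
st(); c=ctrl.camera("top"); np.savez("t2.npz",**{k:np.array(v) for k,v in c.items()})
cv2.imwrite("pics/t2.png",cv2.resize(c["pixels"][150:350,290:530,::-1],None,fx=3,fy=3))
E
```

```text
t 2.85 u 444.1 v -234.1 z 183.8 yaw 11.36 tilt -0.0001 0.0 F [-0.3  0.4  0.2] op 0.001
```

View pics/t2.png

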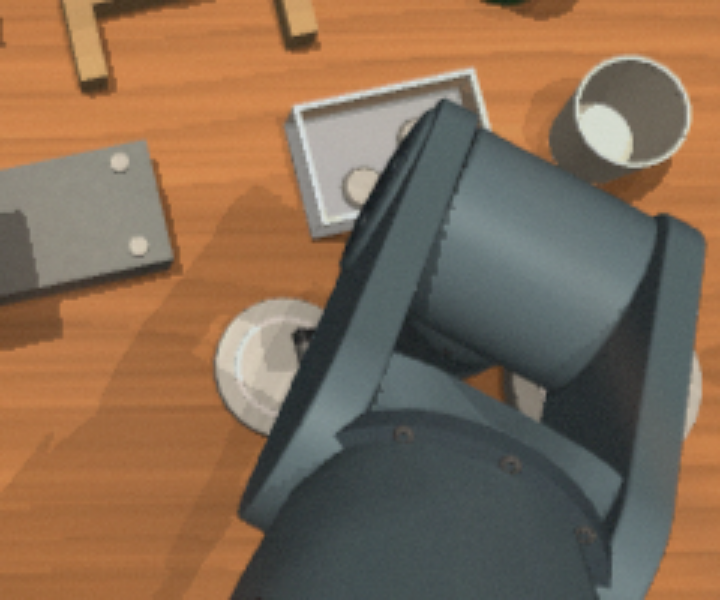

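The picture shows the lid shifted left: its left edge is at crop (215,362), with the arm over its right side. I'll fit a circle to the visible left edge.

```bash
cat >> h.py <<'E'
def lidfit(c,x0,x1,y0,y1,g0):
    # visible rim from height mask, radius fixed at 45 mm, robust fit
    from scipy.optimize import least_squares
    Z=world(c)[:,:,2]; m=np.zeros((480,640),np.uint8)
    m[y0:y1,x0:x1]=((Z>.008)&(Z<.026)&(c["depth"]>0))[y0:y1,x0:x1]
    k=max(cv2.findContours(m,cv2.RETR_EXTERNAL,cv2.CHAIN_APPROX_NONE)[0],key=cv2.contourArea)[:,0]
    p=ray(c,k,.018)[:,:2]*1000
    f=lambda q:np.hypot(*(p-q).T)-44.5
    r=least_squares(f,g0,loss="soft_l1",f_scale=.5); a=np.radians(11.3); x,y=r.x
    print("lid uv",round(x*np.cos(a)+y*np.sin(a),1),round(-x*np.sin(a)+y*np.cos(a),1),"inliers",(abs(f(r.x))<2).sum(),len(p))
E
python3 - <<'E'
from h import *
for f,g in(("top.npz",[470,-101]),("t2.npz",[465,-75])): lidfit(dict(np.load(f)),340,418,240,300,g)
E
```

```text
lid uv 441.9 -191.3 inliers 131 131
lid uv 441.4 -176.8 inliers 75 120
```

>>> drive_tool(commands=[[[0,-0.1,0,0,0,0,255],[0,-0.09,0,0,0,0,255],[0,0,0,0,0,0,255],[0,0.3,0,0,0,0,255],[0,0.1,-0.6,0,0,0,255],[0,0,-0.8,0,0,0,130],[-0.8,-0.5,0,0,0,0,130],[-0.72,-0.55,0,0,0,0,130],[0,-0.5,0,0,0,0,130],[0,0,0,0,0,0,130]]])

```text
time_s: 3.9
eef_pos: [0.3923, -0.0913, 0.2534]
eef_rot: [-0.001, 0.995, 0.099, -0.001]
wrist_force: [0.6, 0.1, 0.1]
opening: 0.492
```

```bash
python3 - <<'E'
from st import *; from h import *
st(); c=ctrl.camera("top"); lidfit(c,340,418,225,300,[465,-66])
w=ctrl.camera("wrist"); cv2.imwrite("pics/w1.png",w["pixels"][:,:,::-1])
E
```

```text
t 3.9 u 366.9 v -166.4 z 253.4 yaw 11.35 tilt -0.0006 -0.0005 F [0.6 0.1 0.1] op 0.492
lid uv 441.5 -167.2 inliers 77 116
```

View pics/w1.png

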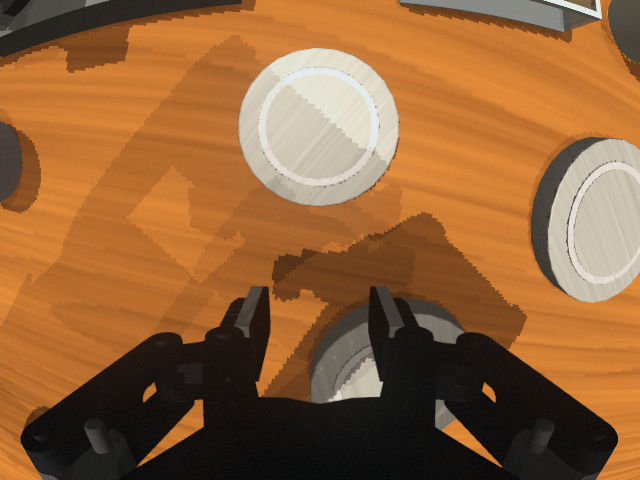

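The wrist view shows the lid centred ahead at (318,127), with the fingers symmetric about x≈320. The fit puts the lid at v -167.2, on the middle line. I'll narrow the fingers a bit for clearance in the gap, then lower them behind the lid.

>>> drive_tool(commands=[[[0,0,0.6,0,0,0,180],[0,0,0.6,0,0,0,180],[0,0.02,0.27,0,0,0,180],[0,0,0,0,0,0,180],[0,0,0,0,0,0,180]]])

```text
time_s: 4.5
eef_pos: [0.3948, -0.0944, 0.1804]
eef_rot: [0.0, 0.995, 0.098, 0.0]
wrist_force: [-0.2, 0.3, 0.1]
opening: 0.297
```

```bash
python3 st.py
```

```text
t 4.5 u 368.6 v -169.9 z 180.4 yaw 11.3 tilt 0.0001 0.0 F [-0.2  0.3  0.1] op 0.297
```

>>> drive_tool(commands=[[[0.1,-0.05,0.02,0,0,0,180],[0.15,0,0,0,0,0,180],[0.15,0,0,0,0,0,180],[0.15,0,0,0,0,0,180],[0.15,0,0,0,0,0,180],[0.15,0,0,0,0,0,180],[0.15,0,0,0,0,0,180],[0.15,0,0,0,0,0,180],[0.15,0,0,0,0,0,180],[0,0,0,0,0,0,180]]])

```text
time_s: 5.5
eef_pos: [0.4583, -0.0782, 0.1794]
eef_rot: [0.0, 0.995, 0.099, 0.001]
wrist_force: [0.9, 0.1, -0.7]
opening: 0.293
```

```bash
python3 - <<'E'
from st import *; import cv2
st(); c=ctrl.camera("wrist"); cv2.imwrite("pics/w2.png",c["pixels"][:,:,::-1])
E
```

```text
t 5.5 u 434.1 v -166.5 z 179.4 yaw 11.35 tilt 0.0003 0.0006 F [ 0.9  0.1 -0.7] op 0.293
```

View pics/w2.png

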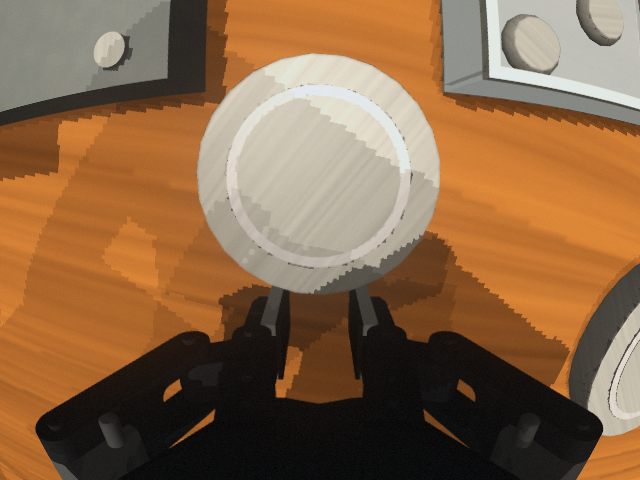

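The wrist view shows the lid centred at (319,173) in the gap mouth, between the crusher edge (x≈205) and the box edge (x≈443). Before entering I'll check the width of the gripper's linkage from the wrist depth.

```bash
python3 - <<'E'
from st import *
c=ctrl.camera("wrist"); K=c["intrinsics"]; T=c["tool_from_camera"]; D=c["depth"]
v,u=np.mgrid[:480,:640]; a=(u-K[0,2])/K[0,0]; b=(v-K[1,2])/K[1,1]; r=np.hypot(a,b)+1e-9
P=np.stack([D*np.tan(r)*a/r,D*np.tan(r)*b/r,D],-1)@T[:3,:3].T+T[:3,3]
ok=(D>0)&(r<1.4)&(abs(P[...,0])<.04)&(abs(P[...,1])<.12)
for z in range(60,180,10):
    m=ok&(P[...,2]*1000>z)&(P[...,2]*1000<z+10)&(v>280)
    if m.sum()>5: print(z,m.sum(),"y",np.percentile(P[m][:,1]*1000,[1,99]).round(),"x",np.percentile(P[m][:,0]*1000,[1,99]).round())
E
```

```text
60 665 y [-20.  17.] x [12. 21.]
70 17572 y [-63.  60.] x [ 1. 21.]
80 14023 y [-62.  60.] x [ 0. 19.]
90 11517 y [-58.  56.] x [-10.  18.]
100 6771 y [-54.  52.] x [-11.  18.]
110 7650 y [-49.  47.] x [-11.  13.]
120 3463 y [-46.  43.] x [-8. 14.]
130 1636 y [-32.  29.] x [-11.  14.]
140 1068 y [-27.  25.] x [-10.  12.]
150 1035 y [-27.  25.] x [-10.  12.]
160 1533 y [-26.  24.] x [-9. 16.]
170 22565 y [-117.  118.] x [-39.   8.]
```

At TCP z 179 the linkage within the 45 mm wall height is only ±32 mm wide, inside the ±48 mm gap. The wider parts are above 49 mm, so I can continue at this height.

>>> drive_tool(commands=[[[0.16,0,0,0,0,0,180],[0.16,0,0,0,0,0,180],[0.16,0,0,0,0,0,180],[0.16,0,0,0,0,0,180],[0.16,0,0,0,0,0,180],[0.16,0,0,0,0,0,180],[0.16,0,0,0,0,0,180],[0.16,0,0,0,0,0,180],[0.16,0,0,0,0,0,180],[0,0,0,0,0,0,180]]])

```text
time_s: 6.6
eef_pos: [0.529, -0.064, 0.1794]
eef_rot: [0.0, 0.995, 0.099, 0.001]
wrist_force: [-0.7, 0.3, 0.3]
opening: 0.292
```

```bash
python3 - <<'E'
from st import *; import cv2
st(); c=ctrl.camera("wrist"); cv2.imwrite("pics/w3.png",c["pixels"][:,:,::-1])
E
```

```text
t 6.6 u 506.2 v -166.4 z 179.4 yaw 11.35 tilt 0.0002 0.0007 F [-0.7  0.3  0.3] op 0.292
```

View pics/w3.png

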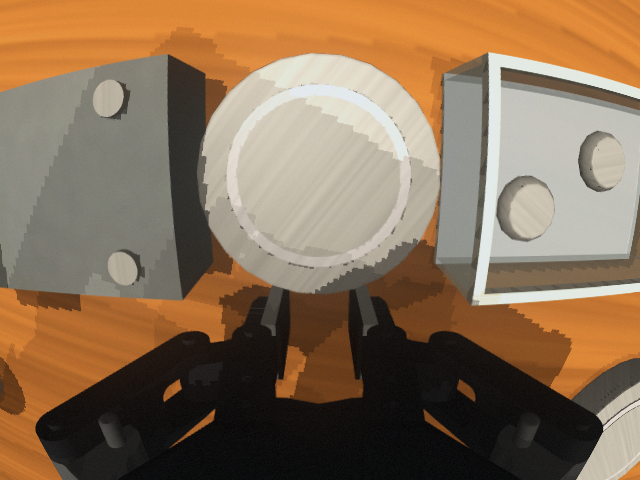

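The wrist view shows the lid inside the gap and flat, centred at (319,173) between the crusher and the box, slightly nearer the crusher. The wrist force shows no load, so I'll continue.

>>> drive_tool(commands=[[[0.16,0.02,0,0,0,0,180],[0.16,0,0,0,0,0,180],[0.16,0,0,0,0,0,180],[0.16,0,0,0,0,0,180],[0.16,0,0,0,0,0,180],[0.16,0,0,0,0,0,180],[0.16,0,0,0,0,0,180],[0.16,0,0,0,0,0,180],[0.16,0,0,0,0,0,180],[0,0,0,0,0,0,180]]])

```text
time_s: 7.65
eef_pos: [0.5998, -0.0508, 0.1795]
eef_rot: [0.0, 0.995, 0.099, 0.001]
wrist_force: [-0.3, -0.9, -0.1]
opening: 0.294
```

>>> drive_tool(commands=[[[0.08,0,0,0,0,0,180],[0.08,0,0,0,0,0,180],[0.08,0,0,0,0,0,180],[0.06,0,0,0,0,0,180],[0.06,0,0,0,0,0,180],[0,0,0,0,0,0,180]]])

```text
time_s: 8.25
eef_pos: [0.6167, -0.0473, 0.1793]
eef_rot: [0.0, 0.995, 0.099, 0.0]
wrist_force: [-0.0, 0.2, 0.3]
opening: 0.292
```

```bash
python3 - <<'E'
from st import *; import cv2
st(); c=ctrl.camera("wrist"); cv2.imwrite("pics/w4.png",c["pixels"][:,:,::-1])
E
```

```text
t 8.25 u 595.4 v -167.2 z 179.3 yaw 11.33 tilt 0.0001 0.0003 F [-0.   0.2  0.3] op 0.292
```

View pics/w4.png

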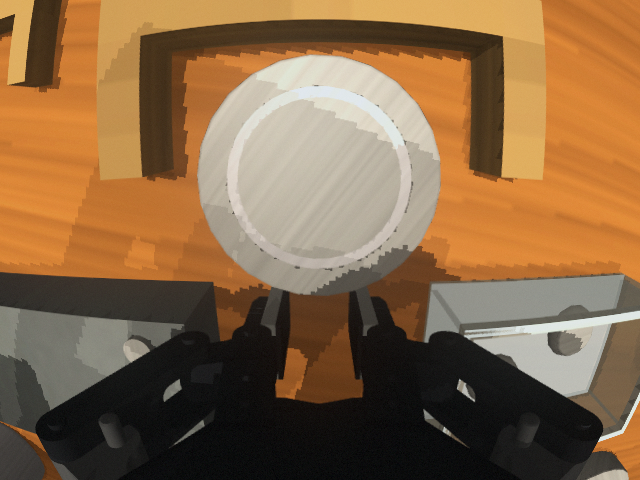

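The wrist view shows the lid inside the rails at (319,175), with its front edge a few mm short of the stop (bottom edge at y≈50). I'll push in small steps and watch the force.

>>> drive_tool(commands=[[[0.04,0,0,0,0,0,180],[0.04,0,0,0,0,0,180],[0.03,0,0,0,0,0,180],[0,0,0,0,0,0,180]]])

```text
time_s: 8.7
eef_pos: [0.6219, -0.0463, 0.1792]
eef_rot: [0.0, 0.995, 0.099, 0.0]
wrist_force: [0.4, -1.3, 0.2]
opening: 0.296
```

>>> drive_tool(commands=[[[0.03,0,0,0,0,0,180],[0,0,0,0,0,0,180]]])

```text
time_s: 8.9
eef_pos: [0.6232, -0.046, 0.1792]
eef_rot: [-0.0, 0.995, 0.099, 0.0]
wrist_force: [-0.4, -0.3, -0.2]
opening: 0.296
```

```bash
python3 st.py
```

```text
t 8.9 u 602.2 v -167.2 z 179.2 yaw 11.33 tilt -0.0 0.0001 F [-0.4 -0.3 -0.2] op 0.296
```

>>> drive_tool(commands=[[[0.03,0,0,0,0,0,180],[0,0,0,0,0,0,180]]])

```text
time_s: 9.1
eef_pos: [0.6248, -0.0457, 0.1792]
eef_rot: [0.0, 0.995, 0.099, 0.0]
wrist_force: [0.1, -0.1, 1.1]
opening: 0.293
```

>>> drive_tool(commands=[[[0.02,0,0,0,0,0,180],[0,0,0,0,0,0,180]]])

```text
time_s: 9.3
eef_pos: [0.6256, -0.0455, 0.1792]
eef_rot: [0.0, 0.995, 0.099, -0.0]
wrist_force: [-0.1, -0.4, -0.5]
opening: 0.298
```

```bash
python3 - <<'E'
from st import *; import cv2
st(); c=ctrl.camera("wrist"); cv2.imwrite("pics/w5.png",cv2.resize(c["pixels"][20:220,170:470,::-1],None,fx=2.5,fy=2.5))
E
```

```text
t 9.3 u 604.6 v -167.2 z 179.2 yaw 11.33 tilt 0.0 -0.0 F [-0.1 -0.4 -0.5] op 0.298
```

View pics/w5.png

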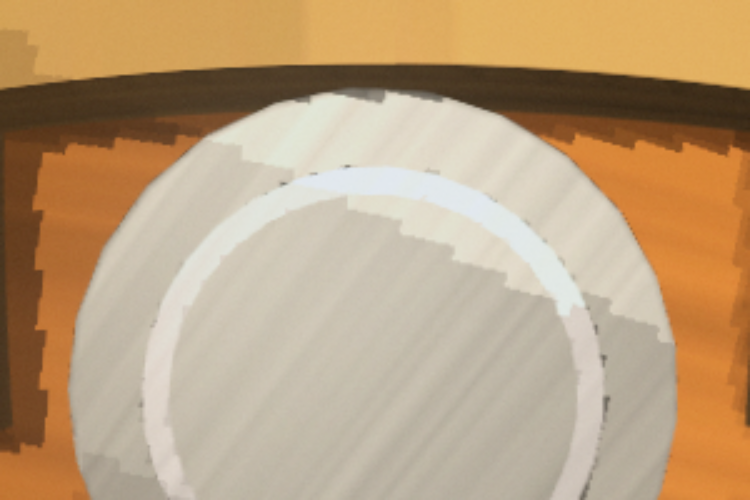

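The crop shows the lid's front edge (y≈90) about 1 mm short of the stop's face, which is at y≈83 at lid height. I'll push the last millimetres.

>>> drive_tool(commands=[[[0.02,0,0,0,0,0,180],[0,0,0,0,0,0,180]]])

```text
time_s: 9.55
eef_pos: [0.6261, -0.0454, 0.179]
eef_rot: [-0.0, 0.995, 0.099, -0.001]
wrist_force: [-4.7, -1.8, 3.2]
opening: 0.294
```

>>> drive_tool(commands=[[[0.02,0,0,0,0,0,180],[0,0,0,0,0,0,180]]])

```text
time_s: 9.75
eef_pos: [0.6266, -0.0453, 0.1789]
eef_rot: [-0.0, 0.995, 0.099, -0.002]
wrist_force: [-7.9, -1.6, 6.3]
opening: 0.293
```

A contact force of 5 to 8 N against the push shows the lid is seated on the stop. I'll back off and lift clear.

>>> drive_tool(commands=[[[-0.1,0,0,0,0,0,180],[-0.2,0,0,0,0,0,180],[-0.3,0,0,0,0,0,180],[0,0,-0.5,0,0,0,180],[0,0,-0.9,0,0,0,180],[0,0,-0.9,0,0,0,180],[-0.8,0,-0.4,0,0,0,180],[-0.9,0,0,0,0,0,180],[-0.9,0,0,0,0,0,180],[-0.9,0,0,0,0,0,180]]])

```text
time_s: 10.75
eef_pos: [0.4246, -0.0853, 0.3142]
eef_rot: [0.0, 0.995, 0.099, 0.001]
wrist_force: [0.5, -0.9, 0.4]
opening: 0.293
```

>>> drive_tool(commands=[[[-0.9,0,0,0,0,0,180],[-0.9,0,0,0,0,0,180],[0,0,0,0,0,0,180]]])

```text
time_s: 11.05
eef_pos: [0.3341, -0.1024, 0.313]
eef_rot: [-0.0, 0.995, 0.097, -0.001]
wrist_force: [-0.1, 0.8, 0.4]
opening: 0.296
```

```bash
python3 - <<'E'
from st import *; from h import *
st(); c=ctrl.camera("top"); cv2.imwrite("pics/t3.png",c["pixels"][:,:,::-1])
P=c["pixels"].astype(int); Z=world(c)[:,:,2]
sat=P.max(2)-P.min(2); m=((sat<50)&(P.min(2)>90)).astype(np.uint8); roi=np.zeros_like(m); roi[135:190,318:396]=m[135:190,318:396]
k=max(cv2.findContours(roi,cv2.RETR_EXTERNAL,cv2.CHAIN_APPROX_NONE)[0],key=cv2.contourArea)[:,0]
p=ray(c,k,.018)[:,:2]*1000; (x,y),r=cv2.minEnclosingCircle(p.astype(np.float32)); a=np.radians(11.3)
print("lid u",x*np.cos(a)+y*np.sin(a),"v",-x*np.sin(a)+y*np.cos(a),"r",r,"z",np.median(Z[k[:,1],k[:,0]]))
E
```

```text
t 11.05 u 307.6 v -165.9 z 313.0 yaw 11.17 tilt -0.0002 -0.0007 F [-0.1  0.8  0.4] op 0.296
lid u 657.0839889839909 v -167.016903538238 r 44.54658508300781 z 0.016721298389050333
```

View pics/t3.png

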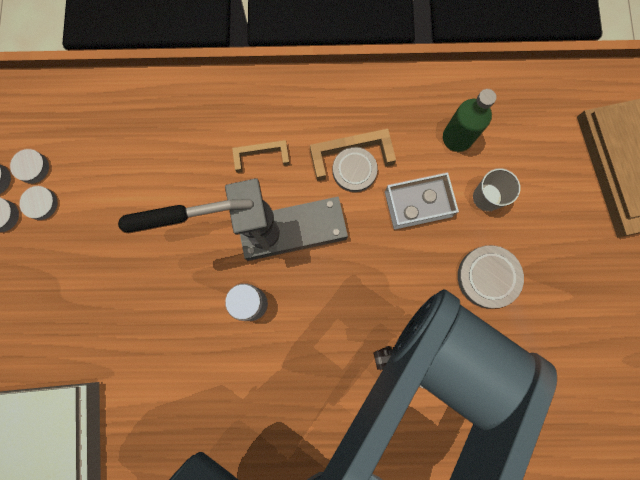

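The top view shows the lid at (355,169), flat inside the larger bay and against the stop. The measured u of 657 agrees with the expected 655. The bottle, cup, can and caps are at their starting pixels, and the arm is clear, so I'll hand in.

```bash
python3 -c "
from bench import ctrl; print(ctrl.hand_in())"
```

```text
the job is handed in; nothing more can be done
None
```

I nudged the smallest lid about 24 mm left onto the gap's middle line with the closed fingers. I then pushed it straight through the gap with the fingers part open until the wrist force rose to about 8 N against the stop. After that I backed off, lifted clear and handed in at about 11 s.

**Last checks:**
- **Lid:** the fit puts it at u 657, v -167 mm, against an expected 655 and -167. Its top measures 17 mm high, so it lies flat. The 2 mm difference is within the calibration error.
- **Other objects:** by eye, the bottle, cup, can and caps are at the same pixels as at the start.
- **Failures:** no check failed.

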